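# Dock the pocket things in the hall tray

### The job

Put the everyday pocket things away in the wooden tray, each in its own place: the silver key fob in the round dish, the flip-top mint tin in the plain rectangular compartment, the earbud case centred on the round charging pad, and the pocket torch lying in the two notched supports. Set each one down without dropping it so that it lies flat, with fob, tin and case right side up, and leave the garage remote and the round balm tin where they are.

Things in the scene. Friction and masses are not known exactly. Their poses are not given: they have to be found in the camera images.
- fob_mid (a point): Silver car key fob: body 57 mm long (its x, from -26 to +31 mm), 38 mm wide (y), 15 mm high, one end rounded, three small black buttons on top, a thin split ring flat at the other end reaching to x = -41 mm. Point: centre of the body, half-way up (7.5 mm over its underside); z up. Lies flat on the glass. 
- tin_mid (a point): White plastic flip-top mint tin, rectangular with rounded edges, 78 mm long (x), 48 mm wide (y), 20 mm high, grey flip lid on one half of its top. Point: its centre, 10 mm over its underside; z up. Lies flat on the glass. 
- case_mid (a point): White earbud case, a smooth oval pebble with round ends, 72 mm long (x), 46 mm wide (y), 24 mm high, with a thin grey seam all round. Point: its centre, 12 mm over its underside; z up. Lies flat on the glass. 
- torch_mid (a point): Pocket torch, a straight eight-sided dark metal barrel 107 mm long (x, glass lens at +x), 24 mm across flats, with bright rings near the lens and a pocket clip. Point: its centre, 12 mm over the surface it lies on; x along the barrel. It lies on one flat with flats upright at both sides and does not roll by itself. 
- remote_mid (a point): Look-alike, not to be moved: grey garage-door remote, square-cornered, 64 x 38 x 14 mm, one round black button and a steel wire clip on top, no ring. Point: its centre, half-way up.
- balm_mid (a point): Look-alike, not to be moved: round aluminium balm tin with a ribbed screw lid, 56 mm diameter, 20 mm high. Point: its centre, half-way up.
- dish_in (a point): The round key dish: one of four wooden modules, 120 (x) by 110 mm (y), that fill a low black tray two by two in shuffled places, all turned alike; this one has a round wall of inner diameter 92 mm at the floor and 99 mm at the rim, rim 12 mm over the inner floor. Point: centre of the inner floor, 11 mm over the glass; z up.
- bin_in (a point): The plain rectangular compartment: one of four wooden modules, 120 (x) by 110 mm (y), that fill a low black tray two by two in shuffled places, all turned alike; this one is an open box, inside 112 mm (x) by 102 mm (y), walls 16 mm high over the inner floor. Point: centre of the inner floor, 7 mm over the glass; z up.
- pad_top (a point): The charging pad: one of four wooden modules, 120 (x) by 110 mm (y), that fill a low black tray two by two in shuffled places, all turned alike; this one carries a round grey puck, 68 mm diameter, 8 mm high, on a flat base without walls. Point: centre of the puck's flat top, 17 mm over the glass; z up.
- rest_seat (a point): Torch rest: one of four wooden modules, 120 (x) by 110 mm (y), that fill a low black tray two by two in shuffled places, all turned alike; two notched supports 14 mm thick at x = -33 and +33 mm; notch floors 28 mm wide (y), sides lean outwards, 14 mm high. Torch lies along x in both, either way round. Point: midway between them at notch floor height, 15 mm over the glass; base plate top between them 9 mm over the glass; z up.

How it is judged:
By the outcome, as a careful person would: the job done as asked, in the order asked, and still so for the second after the job is handed in, with the robot touching nothing.
It also fails if it takes over 104 s, if anything falls off the work surface, if the arm or the gripper's body presses on something with over 40 N, if the wrist force passes 120 N, or if a joint passes its speed limit or range.

### The arm

A 6-joint arm with a two-finger parallel gripper is mounted at the origin on the work surface. World frame = base frame: x ahead of the robot, y to its left, z up, the work surface at z = 0. Lengths are in mm, angles in rad, forces in N, time in s.
With the tool pointing down it reaches from about 300 to 750 mm from the base axis. Payload 8.5 kg.
Tool frame: the origin (TCP) lies on the centre line of the jaws, within the pads' length; the fingertips stand 22 mm ahead of it and the grasp point (between the pads) lies 3 mm ahead of it; z points along the fingers, x is the direction in which the jaws open and shut, and the axes are right-handed (so a half turn about z gives the same grasp; the last joint's range is limited). The gripper opens to 88 mm and grips with 3 to 60 N. Pads are 18 mm wide; open, the fingers measure 123 mm over their backs; the gripper's body (75 mm by 187 mm) begins 45 mm behind the grasp point.
Start: joints at [1.099, 0.381, 1.297, -0, 1.464, -0.215], TCP at [139.685, 531.948, 260.748] pointing down, gripper open.
Joint ranges: [-3.11, 3.11], [-0.89, 2.33], [0.22, 2.48], [-1.42, 4.56], [0.17, 2.85], [-2.88, 2.88]. Speed limits (rad/s): [2.39, 2.39, 3.14, 3.14, 3.14, 3.14].

### API

Orientations are given as [roll, pitch, yaw] about the fixed x, y, z axes, in that order (R = Rz(yaw) Ry(pitch) Rx(roll)).
In Python, from cell import observe, camera, sign_off gives the robot as it stands. The module is installed in compiled form; this text tells all that it offers.
- The arm moves only by the tool jog_arm, never from a script. Its argument "moves" is a list of rows, each an object of numbers: "x", "y", "z": the shift along the tool's x, y, z in m; "wx", "wy", "wz": the turn, a rotation vector about the tool's x, y, z in rad; "claw": the opening, from -1 (shut) to 1 (fully open), so that 0 is half open. A call has 1 to 5 rows; each row is the pose to reach, as a shift and turn from the pose commanded when the call began, along the tool's axes at that moment; what a row does not reach only later rows make up. A row lasts 1/8 s, in which the tool goes at most 62.5 mm and 10.7 degrees, less where a joint would pass 70% of its speed; a pose out of reach is approached as far as the arm can. A call with a gripper value outside its range is refused whole. The fingers move at their own pace and stop on an object; "squeeze" is the grip in N (left out, the last holds). Time passes only in rows, so rows that repeat a pose let the fingers close. It gives the time, the measured TCP pose, the force and the opening at its end, in the units of the state.
- observe(): the state, without advancing time (a new reading comes with each control period).
- camera(name): name is "scene" or "top"; returns a dict with "img" (480x640x3 uint8, red, green, blue), "intrinsics" (3x3 intrinsics, pixels), "pose" (4x4, takes a point from camera to world coordinates). Camera axes: x right, y up, looking along -z (the intrinsics and any distortion apply to the point x, -y, -z); pixel columns grow to the right and rows downward; lengths in mm; the calibration is good to about 2 mm. A picture is of the moment at which its call begins. There is no depth.
- sign_off(): hands the job in, once; it reports no verdict.
The state is a dict: "t": time; "q": joint angles; "joint_velocities": joint speeds; "joint_torque": joint torques, N m; "position": TCP position; "tool_rot": TCP orientation; "ft_force": force on the tool from outside, world axes, zero at the start; "torque": the same for the moment, N m; "width": finger opening in mm.
Only numpy, scipy, OpenCV 4.12 (cv2) and the standard library are available. Lean on these libraries where they do the work, as an engineer would, in place of code of your own. Each camera call takes 0.05 s, during which the arm holds its last target. There are 200 camera calls.

## Working session

There is one attempt and no reset: what is moved stays moved. The work goes in short steps, Python scripts to look and compute and a tool call to move; the robot and the scene stay as the last step left them, time stands still between calls to the robot, and variables do not carry over. Pictures are saved under pics/ and viewed, about 12 in all and at most 16, crops included, and the job is handed in when it is done.

Besides the shell and the picture viewer there is one more tool, called after "Emit:" by a JSON object that holds its "name" and its "arguments". jog_arm: Moves the arm, as the interface text tells. Its arguments: {"type":"object","properties":{"moves":{"type":"array","items":{"type":"object","properties":{"x":{"type":"number"},"y":{"type":"number"},"z":{"type":"number"},"wx":{"type":"number"},"wy":{"type":"number"},"wz":{"type":"number"},"claw":{"type":"number"}}}},"squeeze":{"type":"number"}},"required":["moves"]}

```bash
mkdir -p pics; python3 - <<'E'
from cell import observe,camera
import cv2,numpy as np
for n in("scene","top"):
    c=camera(n);cv2.imwrite(f"pics/{n}0.png",c["img"][:,:,::-1]);print(n,c["intrinsics"],np.round(c["pose"],3),[k for k in c])
print(observe())
E
```

```text
scene [[585.63965206   0.         317.8714985 ]
 [  0.         585.63965206 238.26683819]
 [  0.           0.           1.        ]] [[-8.54000e-01 -3.67000e-01  3.68000e-01  9.71877e+02]
 [ 5.20000e-01 -5.87000e-01  6.20000e-01  6.65075e+02]
 [-1.20000e-02  7.21000e-01  6.93000e-01  8.54929e+02]
 [ 0.00000e+00  0.00000e+00  0.00000e+00  1.00000e+00]] ['img', 'intrinsics', 'pose']
top [[487.18488854   0.         323.16536826]
 [  0.         487.18488854 233.45853033]
 [  0.           0.           1.        ]] [[-1.00000e-02  9.89000e-01 -1.45000e-01  4.01139e+02]
 [-9.99000e-01 -1.40000e-02 -3.10000e-02 -4.92520e+01]
 [-3.30000e-02  1.44000e-01  9.89000e-01  8.83927e+02]
 [ 0.00000e+00  0.00000e+00  0.00000e+00  1.00000e+00]] ['img', 'intrinsics', 'pose']
{'t': 0.1, 'q': array([ 1.09872113e+00,  3.81160070e-01,  1.29813023e+00, -2.27525382e-05,
        1.46361797e+00, -2.15282177e-01]), 'joint_velocities': array([-7.76648200e-05, -3.19635197e-03, -3.20805152e-03,  6.47794092e-04,
        6.31311998e-04,  2.22827556e-03]), 'joint_torque': array([ 3.57840298e-03, -4.38647389e+01, -2.24909127e+01,  7.14403018e-02,
        3.42584623e-02, -6.55182362e-05]), 'position': array([139.58724475, 531.77056139, 260.20107167]), 'tool_rot': array([-3.14133370e+00,  1.29008034e-03,  1.31400592e+00]), 'ft_force': array([-0.66429002,  0.0283944 ,  0.36834469]), 'torque': array([-0.02492772,  0.02762812, -0.01678581]), 'width': 88.14719132150194}
```

View pics/scene0.png

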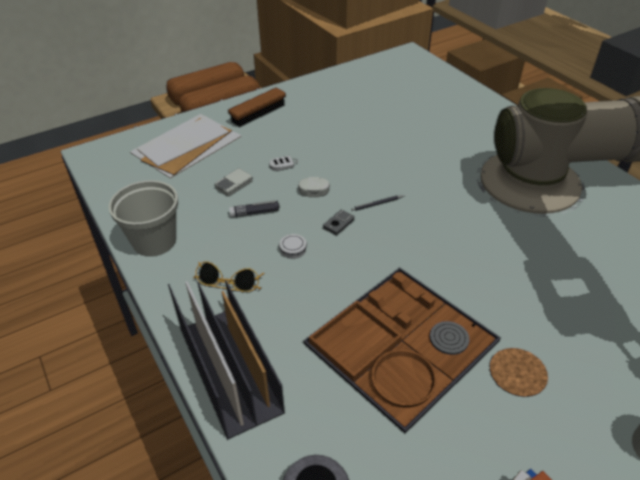

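View pics/top0.png

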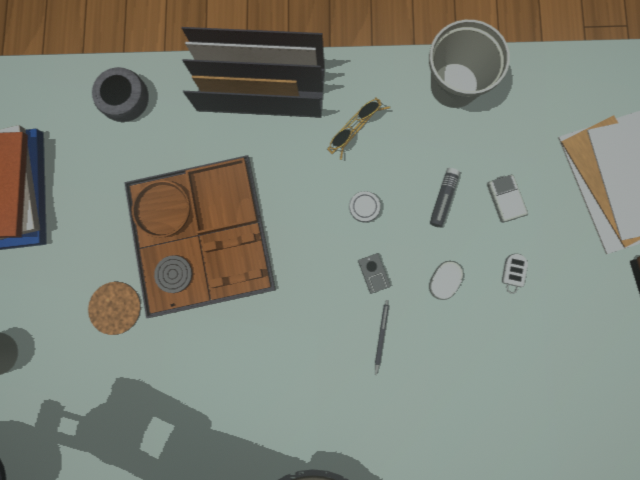

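```bash
cat > h.py <<'E'
import cv2,numpy as np
from cell import observe,camera
def load(n):
    c=camera(n); return c
def ray(c,uv):
    uv=np.atleast_2d(uv).astype(float);K=c["intrinsics"];P=c["pose"]
    d=np.c_[(uv[:,0]-K[0,2])/K[0,0],-(uv[:,1]-K[1,2])/K[1,1],-np.ones(len(uv))]@P[:3,:3].T
    return P[:3,3],d
def plane(c,uv,z):
    o,d=ray(c,uv);return o+d*((z-o[2])/d[:,2])[:,None]
def tri(c1,p1,c2,p2):
    o1,d1=ray(c1,p1);o2,d2=ray(c2,p2);r=[]
    for a,b in zip(d1,d2):
        a=a/np.linalg.norm(a);b=b/np.linalg.norm(b)
        s=np.linalg.lstsq(np.c_[a,-b],o2-o1,rcond=None)[0]
        x,y=o1+a*s[0],o2+b*s[1];r.append(np.r_[(x+y)/2,np.linalg.norm(x-y)])
    return np.array(r)
def proj(c,X):
    P=c["pose"];K=c["intrinsics"];p=(np.atleast_2d(X)-P[:3,3])@P[:3,:3]
    return np.c_[K[0,0]*p[:,0]/-p[:,2]+K[0,2],K[1,1]*-p[:,1]/-p[:,2]+K[1,2]]
def crop(c,u0,v0,w,h,s,name):
    im=cv2.resize(c["img"][v0:v0+h,u0:u0+w,::-1],None,fx=s,fy=s,interpolation=cv2.INTER_CUBIC)
    for u in range(-(-u0//20)*20,u0+w,20): cv2.putText(im,str(u),(int((u-u0)*s),10),0,.35,(0,0,255));cv2.line(im,(int((u-u0)*s),12),(int((u-u0)*s),18),(0,0,255))
    for v in range(-(-v0//20)*20,v0+h,20): cv2.putText(im,str(v),(0,int((v-v0)*s)),0,.35,(0,0,255));cv2.line(im,(22,int((v-v0)*s)),(28,int((v-v0)*s)),(0,0,255))
    cv2.imwrite("pics/"+name,im)
E
python3 - <<'E'
from h import *
t=camera("top");s=camera("scene")
crop(t,330,150,210,155,3.8,"tobj.png");crop(t,115,145,170,180,3.3,"ttray.png")
crop(s,205,140,220,130,3.6,"sobj.png");crop(s,295,260,215,175,3.4,"stray.png")
E
```

```text
(no output)
```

View pics/tobj.png

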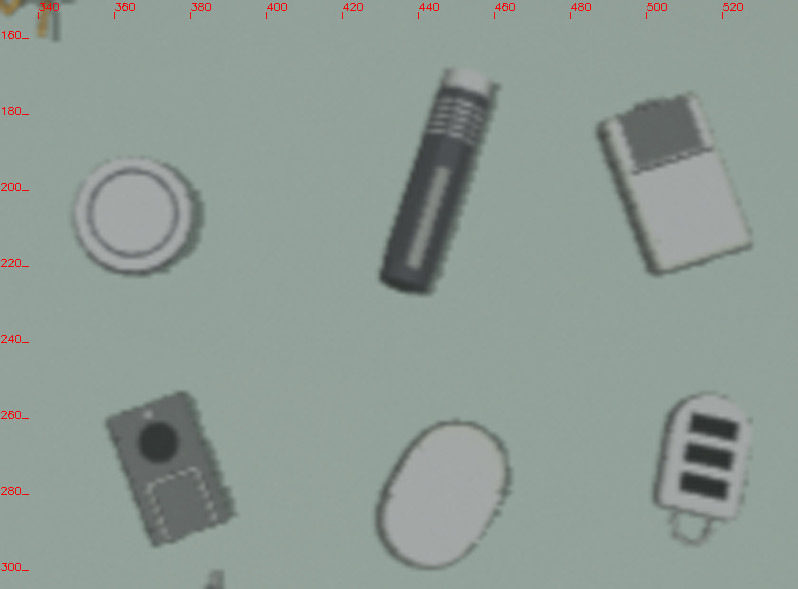

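View pics/ttray.png

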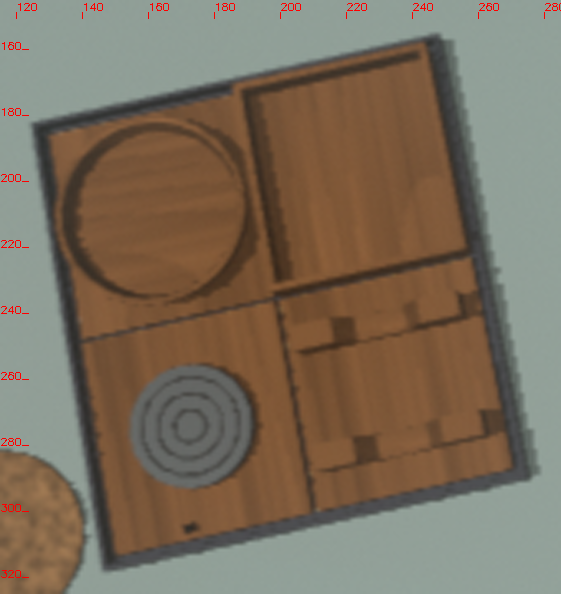

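View pics/sobj.png

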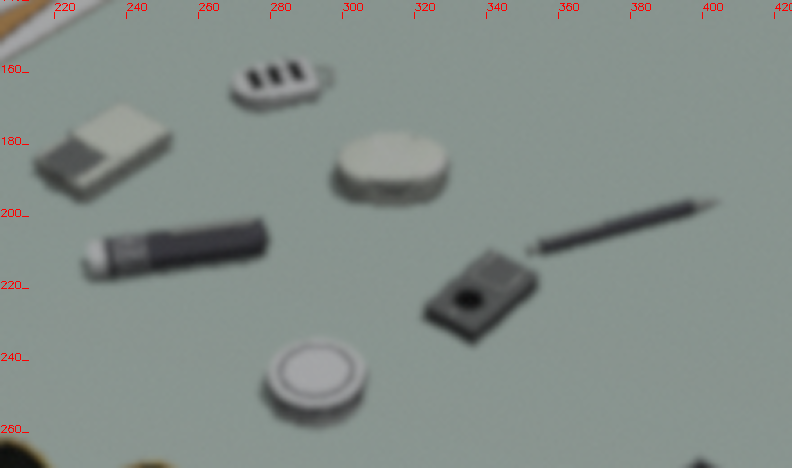

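View pics/stray.png

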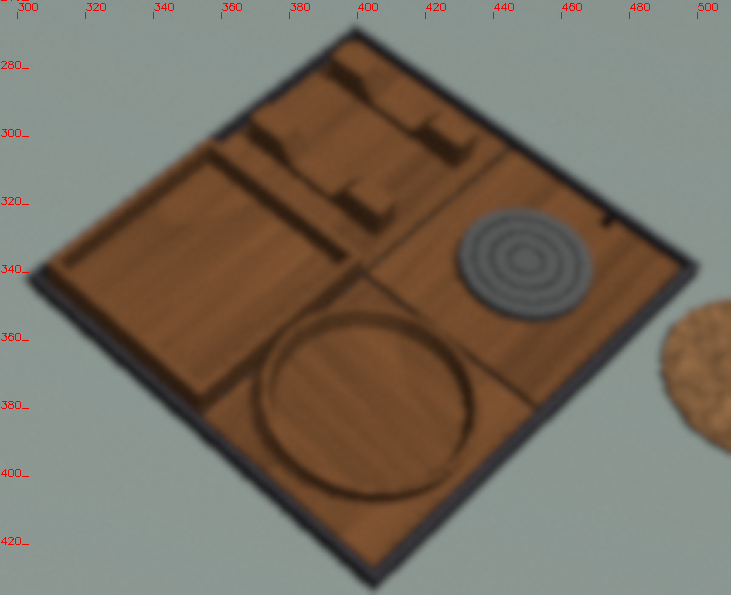

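```bash
cat > m.py <<'E'
from h import *
t=camera("top");s=camera("scene")
def blobs(c,roi,kind):
    u0,v0,w,h=roi; im=cv2.resize(c["img"][v0:v0+h,u0:u0+w],None,fx=4,fy=4,interpolation=cv2.INTER_CUBIC)
    hsv=cv2.cvtColor(im,cv2.COLOR_RGB2HSV).astype(int); S,V=hsv[...,1],hsv[...,2]
    bg=np.median(im.reshape(-1,3),0); d=np.abs(im.astype(float)-bg).sum(2)
    i=im.astype(int)
    if kind=="any": m=d>36
    if kind=="white": m=(i[...,1]-i[...,0]<7)&(V>130)
    if kind=="dark": m=V<120
    if kind=="grey": m=(S<50)&(V>60)
    m=cv2.morphologyEx(m.astype(np.uint8),cv2.MORPH_OPEN,np.ones((3,3)))
    k=cv2.findContours(m,cv2.RETR_EXTERNAL,cv2.CHAIN_APPROX_NONE)[0]
    k=max(k,key=cv2.contourArea).reshape(-1,2)
    return (k+.5)/4-.5+[u0,v0]
def rect(X):
    (c,(a,b),an)=cv2.minAreaRect(X[:,:2].astype(np.float32))
    if a<b:a,b,an=b,a,an+90
    return np.round([*c,a,b,(an+90)%180-90],1)
E
python3 - <<'E'
from m import *
R=dict(fob=((490,240,50,60),"white",15,(265,150,35,30)),tin=((480,165,55,65),"any",20,(210,162,50,40)),case=((420,250,55,60),"any",12,(290,170,45,35)),torch=((425,160,45,75),"any",12,(220,195,60,30)),remote=((350,245,45,55),"any",7,(320,205,40,35)),balm=((340,183,50,50),"any",10,(270,225,45,40)),puck=((145,245,55,60),"grey",17,(420,315,60,50)))
for n,(rt,k,z,rs) in R.items():
    kt=blobs(t,rt,k); ks=blobs(s,rs,k if k!="any" else "any")
    ct=np.array(cv2.minAreaRect(kt.astype(np.float32))[0]); cs=np.array(cv2.minAreaRect(ks.astype(np.float32))[0])
    print(n,"plane",rect(plane(t,kt,z)),"scene",rect(plane(s,ks,z)),"px",ct.round(1),cs.round(1),"tri",tri(t,ct,s,cs).round(1)[0])
# fob white-only and tin white top
for n in("fob","tin","case"):
    rt,k,z,rs=R[n];kt=blobs(t,rt,"white");ks=blobs(s,rs,"white");z={"fob":15,"tin":20,"case":24}[n]
    print(n,"white",rect(plane(t,kt,z)),rect(plane(s,ks,z)))
# tray corners on scene px / top px
pt=np.array([[197,235.3],[189,172],[139,248.5],[206.5,300]])   # cross, etc.
print(plane(t,pt,9).round(1))
print(plane(s,[[398,338],[444,304],[356,300],[450,380]],9).round(1))
E
```

```text
fob plane [ 459.9 -360.1   55.    36.   -13. ] scene [ 462.4 -360.7   58.1   39.7   -9.9] px [515.6 269.4] [281.  161.5] tri [ 460.8 -361.6   13.7    3. ]
tin plane [ 612.8 -347.4   41.2   33.8  -74.2] scene [ 598.6 -343.9   93.2   67.4   16.3] px [503.9 183.9] [232.9 182.4] tri [ 605.1 -339.7   29.3   13.7]
case plane [ 443.1 -238.    76.6   52.8  -34.9] scene [ 454.  -228.6   78.9   47.3  -34.3] px [445.8 279.7] [312.6 191.1] tri [ 444.5 -241.8   -1.8    2.5]
torch plane [ 590.6 -243.2  113.5   31.7  -19.8] scene [ 596.  -243.8  118.7   47.9  -20.4] px [444.9 198.2] [253.1 209.3] tri [ 593.3 -245.8    7.9    5.4]
remote plane [ 457.1 -112.9   67.9   46.2   19.8] scene [ 457.9 -113.9   80.    50.4   19. ] px [374.6 272.7] [338.1 222.4] tri [ 457.7 -113.5    6.1    1.6]
balm plane [579.5 -97.6  43.9  43.7  43.5] scene [589.2 -87.3  63.7  43.5 -32.7] px [364.6 205.6] [291.5 251.6] tri [582.4 -98.5  -3.6   0.7]
puck plane [459.  249.2  67.6  65.9  89.4] scene [460.9 249.1  66.9  66.2  29.8] px [172.8 273.8] [449.2 336.9] tri [459.5 249.3  15.4   1.6]
fob white [ 459.9 -360.1   55.    36.   -13. ] [ 462.4 -360.7   58.1   39.7   -9.9]
tin white [ 587.5 -353.1   74.6   45.1   16.7] [ 591.1 -354.9   74.    47.4   16.4]
case white [ 441.8 -236.2   67.3   45.6  -31.9] [ 443.9 -239.1   68.6   44.6  -32.1]
[[529.2 209.6   9. ]
 [648.9 228.    9. ]
 [506.3 316.1   9. ]
 [411.6 189.1   9. ]]
[[534.6 200.1   9. ]
 [415.2 182.9   9. ]
 [548.7  88.4   9. ]
 [513.  314.1   9. ]]
```

```bash
python3 - <<'E'
from m import *
def edge(c,a,b,mode,z,w=5):
    # sub-pixel samples across line a-b; 'dark' = darkest, 'step' = strongest gradient
    g=cv2.cvtColor(c["img"],cv2.COLOR_RGB2GRAY).astype(np.float32);a,b=np.array(a,float),np.array(b,float)
    n=np.array([-(b-a)[1],(b-a)[0]])/np.linalg.norm(b-a);k=np.arange(-w,w+.01,.25);P=[]
    for f in np.linspace(.08,.92,40):
        q=(a+f*(b-a)+k[:,None]*n).astype(np.float32)
        p=cv2.remap(g,q[:,0][None],q[:,1][None],cv2.INTER_CUBIC)[0]
        i=np.argmin(p) if mode=="dark" else np.argmax(np.abs(np.gradient(p)))
        P.append(q[i])
    X=plane(c,P,z)[:,:2].astype(np.float32)
    vx,vy,x,y=cv2.fitLine(X,cv2.DIST_HUBER,0,.5,.01).ravel()
    return np.array([x,y]),np.array([vx,vy])
def off(l,p): # signed distance of p from line
    return (p-l[0])@np.array([-l[1][1],l[1][0]])
for c,nm,pk,L in((t,"top",(459,249.2),dict(rest=((197.5,239),(206,297)),dish=((141,248),(196,235.5)))),
              (s,"scene",(460.9,249.1),dict(rest=((444.5,304.5),(403,338.5)),dish=((405,342),(450,380))))):
    for n,(a,b) in L.items():
        l=edge(c,a,b,"dark",9); print(nm,n,"angle",np.degrees(np.arctan2(l[1][1],l[1][0])).round(2),"dist to puck",round(float(off(l,np.array(pk))),1))
for z,kind in((20,"white"),):
    kt=blobs(t,(480,165,55,65),kind);ks=blobs(s,(210,162,50,40),kind)
    for n,a,b in(("tin",(480,165,55,65),(210,162,50,40)),("case",(420,250,55,60),(290,170,45,35))):
        ct,cs=[np.array(cv2.minAreaRect(blobs(*q,"white").astype(np.float32))[0]) for q in((t,a),(s,b))]
        print(n,tri(t,ct,s,cs).round(1))
# dish rim ellipse by hand-read extremes: top view left/right/top/bottom of rim
print("dish",plane(t,[[160.5,210]],11).round(1),plane(s,[[403,378.5]],11).round(1))
print("notch corners top z=29/15",plane(t,[[211.5,243],[237,237.3],[217,279],[243,273]],29).round(1))
# torch dark mask
k=blobs(t,(425,160,45,75),"dark");print("torch dark",rect(plane(t,k,14)));k=blobs(s,(220,195,60,30),"dark");print(rect(plane(s,k,12)))
print(tri(t,[[455.5,171]],s,[[229,212]]),"lens")
E
```

```text
top rest angle 11.62 dist to puck 55.1
top dish angle -77.78 dist to puck -60.9
scene rest angle 11.71 dist to puck 56.3
scene dish angle -70.2 dist to puck -66.1
tin [[ 5.865e+02 -3.516e+02  2.410e+01  4.000e-01]]
case [[ 443.  -237.3   24.3    2.9]]
dish [[577.  278.3  11. ]] [[578.4 271.7  11. ]]
notch corners top z=29/15 [[512.  177.2  29. ]
 [521.6 131.6  29. ]
 [447.9 165.9  29. ]
 [457.9 120.   29. ]]
torch dark [ 590.1 -242.5  110.9   28.6  -20.1]
[ 595.5 -243.6  116.1   43.8  -20.1]
[[ 643.04462139 -266.709761      7.82665942    3.1445224 ]] lens
```

```bash
cat > go.py <<'E'
import sys,numpy as np
from cell import observe
# args: x,y,z,psi ... successive call targets (mm, rad) -> tool shift per call in m
o=observe();p=np.array(o["position"]);ps=o["tool_rot"][2]
print("now",p.round(1),np.round(o["tool_rot"],3),"w",round(o["width"],1),"t",round(o["t"],2),"F",np.round(o["ft_force"],1))
for a in sys.argv[1:]:
    x,y,z,q=map(float,a.split(","));d=np.array([x,y,z])-p;c,s=np.cos(ps),np.sin(ps)
    v=np.array([d[0]*c+d[1]*s,d[0]*s-d[1]*c,-d[2]])/1000
    print(a,"x y z",v.round(4),"wz",round(ps-q,3),"len",round(np.linalg.norm(v),3));p=np.array([x,y,z]);ps=q
E
python3 go.py 300,370,220,1.314 440,130,200,1.314 455,-120,180,1.370 461,-360,110,1.370 461,-360,26,1.37
python3 - <<'E'
from m import *
print(proj(t,[[514.8,148.2,29],[450.2,134.7,29]]).round(1),proj(s,[[514.8,148.2,15],[450.2,134.7,15]]).round(1))
print("rack",plane(t,[[255,118],[325,118]],0).round(0),plane(s,[[282,410],[225,436]],0).round(0),tri(t,[[324,30]],s,[[170,284]]).round(0))
E
```

```text
now [139.7 531.9 260.7] [-3.142  0.     1.314] w 88.1 t 0.4 F [ 0.2  0.7 -0.4]
300,370,220,1.314 x y z [-0.1159  0.1962  0.0407] wz -0.0 len 0.231
440,130,200,1.314 x y z [-0.1966  0.1964  0.02  ] wz 0.0 len 0.279
455,-120,180,1.370 x y z [-0.238  0.078  0.02 ] wz -0.056 len 0.251
461,-360,110,1.370 x y z [-0.234   0.0537  0.07  ] wz 0.0 len 0.25
461,-360,26,1.37 x y z [0.    0.    0.084] wz 0.0 len 0.084
[[227.7 241.2]
 [234.6 277.5]] [[389.8 311.7]
 [413.3 292.8]]
rack [[755. 107.   0.]
 [752. -27.   0.]] [[775. 211.   0.]
 [873. 203.   0.]] [[853. -28. 126.   7.]]
```

Emit:
{"name": "jog_arm", "arguments": {"moves": [{"x": -0.029, "y": 0.049, "z": 0.01}, {"x": -0.058, "y": 0.098, "z": 0.02}, {"x": -0.087, "y": 0.147, "z": 0.03}, {"x": -0.116, "y": 0.196, "z": 0.041}]}}

```text
schema error: expected keys x, y, z, wx, wy, wz, claw
```

Emit:
{"name": "jog_arm", "arguments": {"moves": [{"x": -0.039, "y": 0.039, "z": 0.004}, {"x": -0.078, "y": 0.078, "z": 0.008}, {"x": -0.118, "y": 0.118, "z": 0.012}, {"x": -0.157, "y": 0.157, "z": 0.016}, {"x": -0.197, "y": 0.196, "z": 0.02}]}}

```text
schema error: expected keys x, y, z, wx, wy, wz, claw
```

Emit:
{"name": "jog_arm", "arguments": {"moves": [{"x": -0.048, "y": 0.016, "z": 0.004, "wz": -0.056, "claw": 0.7}, {"x": -0.096, "y": 0.032, "z": 0.008, "wz": -0.056}, {"x": -0.144, "y": 0.048, "z": 0.012, "wz": -0.056}, {"x": -0.192, "y": 0.063, "z": 0.016, "wz": -0.056}, {"x": -0.238, "y": 0.078, "z": 0.02, "wz": -0.056}]}}

```text
schema error: expected keys x, y, z, wx, wy, wz, claw
```

Emit:
{"name": "jog_arm", "arguments": {"moves": [{"x": -0.047, "y": 0.011, "z": 0.014}, {"x": -0.094, "y": 0.022, "z": 0.028}, {"x": -0.141, "y": 0.033, "z": 0.042}, {"x": -0.188, "y": 0.044, "z": 0.056}, {"x": -0.234, "y": 0.054, "z": 0.07}]}}

```text
schema error: expected keys x, y, z, wx, wy, wz, claw
```

```bash
python3 go.py 461,-360,60,1.37 461,-360,26,1.37; python3 - <<'E'
from m import *
crop(t,440,170,160,170,3.4,"a1.png")
E
```

```text
now [139.7 531.9 260.7] [3.142 0.    1.314] w 87.9 t 0.5 F [-0.5  0.1  0.1]
461,-360,60,1.37 x y z [-0.7811  0.5373  0.2007] wz -0.056 len 0.969
461,-360,26,1.37 x y z [0.    0.    0.034] wz 0.0 len 0.034
```

View pics/a1.png

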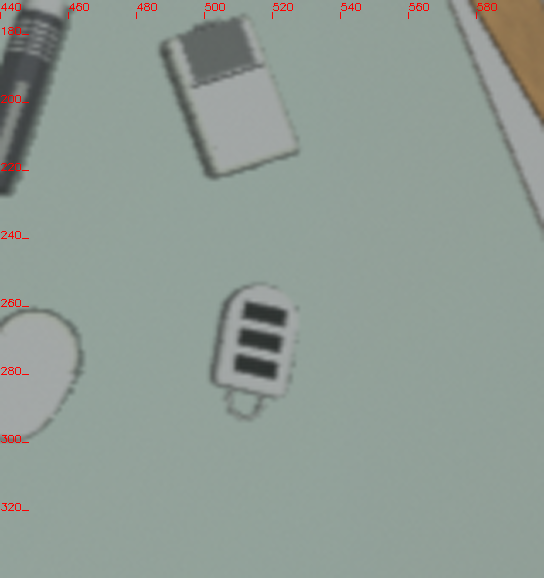

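The moves were refused because every key is needed; nothing has moved and the picture shows the same scene as before.

Emit:
{"name": "jog_arm", "arguments": {"moves": [{"x": -0.029, "y": 0.049, "z": 0.01, "wx": 0, "wy": 0, "wz": 0, "claw": 1}, {"x": -0.058, "y": 0.098, "z": 0.02, "wx": 0, "wy": 0, "wz": 0, "claw": 1}, {"x": -0.087, "y": 0.147, "z": 0.03, "wx": 0, "wy": 0, "wz": 0, "claw": 1}, {"x": -0.116, "y": 0.196, "z": 0.041, "wx": 0, "wy": 0, "wz": 0, "claw": 1}]}}

```text
t: 1.1
position: [300.9, 368.6, 219.7]
tool_rot: [3.141, -0.001, 1.314]
ft_force: [-0.5, 0.3, -0.4]
width: 88.3
```

Emit:
{"name": "jog_arm", "arguments": {"moves": [{"x": -0.039, "y": 0.039, "z": 0.004, "wx": 0, "wy": 0, "wz": 0, "claw": 1}, {"x": -0.078, "y": 0.078, "z": 0.008, "wx": 0, "wy": 0, "wz": 0, "claw": 1}, {"x": -0.118, "y": 0.118, "z": 0.012, "wx": 0, "wy": 0, "wz": 0, "claw": 1}, {"x": -0.157, "y": 0.157, "z": 0.016, "wx": 0, "wy": 0, "wz": 0, "claw": 1}, {"x": -0.197, "y": 0.196, "z": 0.02, "wx": 0, "wy": 0, "wz": 0, "claw": 1}]}}

```text
t: 1.72
position: [440.1, 127.9, 199.9]
tool_rot: [3.141, -0.0, 1.314]
ft_force: [0.6, -0.0, -0.1]
width: 87.8
```

Emit:
{"name": "jog_arm", "arguments": {"moves": [{"x": -0.048, "y": 0.016, "z": 0.004, "wx": 0, "wy": 0, "wz": -0.056, "claw": 0.7}, {"x": -0.096, "y": 0.032, "z": 0.008, "wx": 0, "wy": 0, "wz": -0.056, "claw": 0.7}, {"x": -0.144, "y": 0.048, "z": 0.012, "wx": 0, "wy": 0, "wz": -0.056, "claw": 0.7}, {"x": -0.192, "y": 0.063, "z": 0.016, "wx": 0, "wy": 0, "wz": -0.056, "claw": 0.7}, {"x": -0.238, "y": 0.078, "z": 0.02, "wx": 0, "wy": 0, "wz": -0.056, "claw": 0.7}]}}

```text
t: 2.35
position: [454.3, -122.1, 179.8]
tool_rot: [3.141, 0.0, 1.37]
ft_force: [0.6, -0.6, -0.3]
width: 75.1
```

Emit:
{"name": "jog_arm", "arguments": {"moves": [{"x": -0.047, "y": 0.011, "z": 0.014, "wx": 0, "wy": 0, "wz": 0, "claw": 0.7}, {"x": -0.094, "y": 0.022, "z": 0.028, "wx": 0, "wy": 0, "wz": 0, "claw": 0.7}, {"x": -0.141, "y": 0.033, "z": 0.042, "wx": 0, "wy": 0, "wz": 0, "claw": 0.7}, {"x": -0.188, "y": 0.044, "z": 0.056, "wx": 0, "wy": 0, "wz": 0, "claw": 0.7}, {"x": -0.234, "y": 0.054, "z": 0.07, "wx": 0, "wy": 0, "wz": 0, "claw": 0.7}]}}

```text
t: 2.98
position: [460.5, -362.2, 109.3]
tool_rot: [3.141, 0.0, 1.37]
ft_force: [0.2, 0.1, -0.7]
width: 74.9
```

```bash
python3 go.py 461,-360,60,1.37 461,-360,26,1.37
```

```text
now [ 460.5 -362.2  109.3] [3.141 0.    1.37 ] w 74.9 t 2.98 F [ 0.2  0.1 -0.7]
461,-360,60,1.37 x y z [0.0022 0.0001 0.0493] wz -0.0 len 0.049
461,-360,26,1.37 x y z [0.    0.    0.034] wz 0.0 len 0.034
```

Emit:
{"name": "jog_arm", "arguments": {"moves": [{"x": 0.001, "y": 0, "z": 0.045, "wx": 0, "wy": 0, "wz": 0, "claw": 0.7}, {"x": 0.001, "y": 0, "z": 0.07, "wx": 0, "wy": 0, "wz": 0, "claw": 0.7}, {"x": 0.001, "y": 0, "z": 0.083, "wx": 0, "wy": 0, "wz": 0, "claw": 0.7}, {"x": 0.001, "y": 0, "z": 0.083, "wx": 0, "wy": 0, "wz": 0, "claw": 0.7}]}}

```text
t: 3.48
position: [460.8, -359.3, 26.5]
tool_rot: [-3.141, -0.0, 1.37]
ft_force: [-0.4, -1.0, 1.2]
width: 75.1
```

Emit:
{"name": "jog_arm", "arguments": {"moves": [{"x": 0, "y": 0, "z": 0, "wx": 0, "wy": 0, "wz": 0, "claw": -0.3}, {"x": 0, "y": 0, "z": 0, "wx": 0, "wy": 0, "wz": 0, "claw": -0.4}, {"x": 0, "y": 0, "z": 0, "wx": 0, "wy": 0, "wz": 0, "claw": -0.4}, {"x": 0, "y": 0, "z": 0, "wx": 0, "wy": 0, "wz": 0, "claw": -0.4}], "squeeze": 20}}

```text
t: 3.98
position: [460.9, -359.6, 27.1]
tool_rot: [3.141, 0.001, 1.37]
ft_force: [0.4, 0.6, 4.2]
width: 37.3
```

```bash
python3 go.py 480,-150,140,1.37 540,100,140,1.37 579,273,90,1.37 579,273,37,1.37
```

```text
now [ 460.9 -359.6   27.1] [3.141e+00 1.000e-03 1.370e+00] w 37.3 t 3.98 F [0.4 0.6 4.2]
480,-150,140,1.37 x y z [ 0.2092 -0.0231 -0.1129] wz 0.0 len 0.239
540,100,140,1.37 x y z [ 0.2569  0.0089 -0.    ] wz 0.0 len 0.257
579,273,90,1.37 x y z [0.1773 0.0037 0.05  ] wz 0.0 len 0.184
579,273,37,1.37 x y z [0.    0.    0.053] wz 0.0 len 0.053
```

Emit:
{"name": "jog_arm", "arguments": {"moves": [{"x": 0, "y": 0, "z": -0.04, "wx": 0, "wy": 0, "wz": 0, "claw": -0.4}, {"x": 0.03, "y": -0.003, "z": -0.08, "wx": 0, "wy": 0, "wz": 0, "claw": -0.4}, {"x": 0.085, "y": -0.009, "z": -0.1, "wx": 0, "wy": 0, "wz": 0, "claw": -0.4}, {"x": 0.145, "y": -0.016, "z": -0.113, "wx": 0, "wy": 0, "wz": 0, "claw": -0.4}, {"x": 0.205, "y": -0.023, "z": -0.113, "wx": 0, "wy": 0, "wz": 0, "claw": -0.4}]}}

```text
t: 4.6
position: [479.3, -152.4, 140.8]
tool_rot: [3.139, 0.001, 1.369]
ft_force: [0.5, 0.2, -0.2]
width: 37.7
```

Emit:
{"name": "jog_arm", "arguments": {"moves": [{"x": 0.052, "y": 0.002, "z": 0, "wx": 0, "wy": 0, "wz": 0, "claw": -0.4}, {"x": 0.104, "y": 0.004, "z": 0, "wx": 0, "wy": 0, "wz": 0, "claw": -0.4}, {"x": 0.156, "y": 0.006, "z": 0, "wx": 0, "wy": 0, "wz": 0, "claw": -0.4}, {"x": 0.208, "y": 0.008, "z": 0, "wx": 0, "wy": 0, "wz": 0, "claw": -0.4}, {"x": 0.26, "y": 0.009, "z": 0, "wx": 0, "wy": 0, "wz": 0, "claw": -0.4}]}}

```text
t: 5.22
position: [540.0, 100.7, 139.8]
tool_rot: [3.141, 0.0, 1.37]
ft_force: [1.0, -0.3, 0.0]
width: 38.1
```

Emit:
{"name": "jog_arm", "arguments": {"moves": [{"x": 0.05, "y": 0.001, "z": 0, "wx": 0, "wy": 0, "wz": 0, "claw": -0.4}, {"x": 0.1, "y": 0.002, "z": 0.01, "wx": 0, "wy": 0, "wz": 0, "claw": -0.4}, {"x": 0.145, "y": 0.003, "z": 0.03, "wx": 0, "wy": 0, "wz": 0, "claw": -0.4}, {"x": 0.177, "y": 0.004, "z": 0.05, "wx": 0, "wy": 0, "wz": 0, "claw": -0.4}, {"x": 0.177, "y": 0.004, "z": 0.05, "wx": 0, "wy": 0, "wz": 0, "claw": -0.4}]}}

```text
t: 5.85
position: [578.1, 273.2, 87.8]
tool_rot: [-3.139, 0.001, 1.373]
ft_force: [-0.3, 1.0, -0.3]
width: 37.8
```

```bash
python3 go.py 579.5,274,38,1.37; python3 - <<'E'
from m import *
crop(s,330,190,180,230,2.6,"a2.png")
E
```

```text
now [578.1 273.2  87.8] [-3.139e+00  1.000e-03  1.373e+00] w 37.8 t 5.85 F [-0.3  1.  -0.3]
579.5,274,38,1.37 x y z [0.001  0.0012 0.0498] wz 0.003 len 0.05
```

View pics/a2.png

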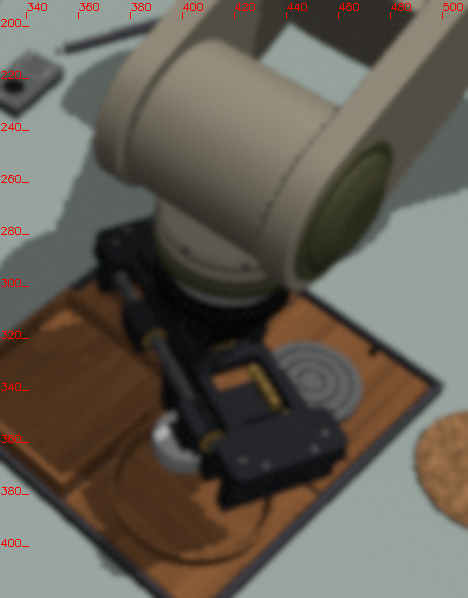

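The fob is held at about (398,362) in the scene picture, over the dish.

Emit:
{"name": "jog_arm", "arguments": {"moves": [{"x": 0.001, "y": 0.001, "z": 0.03, "wx": 0, "wy": 0, "wz": 0, "claw": -0.4}, {"x": 0.001, "y": 0.001, "z": 0.045, "wx": 0, "wy": 0, "wz": 0, "claw": -0.4}, {"x": 0.001, "y": 0.001, "z": 0.049, "wx": 0, "wy": 0, "wz": 0, "claw": -0.4}, {"x": 0.001, "y": 0.001, "z": 0.05, "wx": 0, "wy": 0, "wz": 0, "claw": -0.4}, {"x": 0.001, "y": 0.001, "z": 0.05, "wx": 0, "wy": 0, "wz": 0, "claw": -0.4}]}}

```text
t: 6.58
position: [580.5, 272.4, 40.5]
tool_rot: [3.14, -0.001, 1.37]
ft_force: [0.1, -0.3, -0.1]
width: 38.1
```

Emit:
{"name": "jog_arm", "arguments": {"moves": [{"x": 0, "y": 0, "z": 0.001, "wx": 0, "wy": 0, "wz": 0, "claw": -0.4}, {"x": 0, "y": 0, "z": 0.002, "wx": 0, "wy": 0, "wz": 0, "claw": -0.4}, {"x": 0, "y": 0, "z": 0.002, "wx": 0, "wy": 0, "wz": 0, "claw": -0.4}]}}

```text
t: 6.95
position: [580.3, 272.5, 38.1]
tool_rot: [3.141, -0.0, 1.37]
ft_force: [-0.6, 1.0, 2.9]
width: 37.8
```

Emit:
{"name": "jog_arm", "arguments": {"moves": [{"x": 0, "y": 0, "z": 0, "wx": 0, "wy": 0, "wz": 0, "claw": 0}, {"x": 0, "y": 0, "z": 0, "wx": 0, "wy": 0, "wz": 0, "claw": 0.1}, {"x": 0, "y": 0, "z": 0, "wx": 0, "wy": 0, "wz": 0, "claw": 0.1}, {"x": 0, "y": 0, "z": -0.015, "wx": 0, "wy": 0, "wz": 0, "claw": 0.1}, {"x": 0, "y": 0, "z": -0.06, "wx": 0, "wy": 0, "wz": 0, "claw": 0.1}]}}

```text
t: 7.58
position: [579.4, 272.1, 97.4]
tool_rot: [-3.138, 0.002, 1.37]
ft_force: [0.3, -0.3, 0.0]
width: 48.3
```

```bash
python3 go.py 560,130,150,1.5 570,-140,150,1.7 589,-354,110,1.859 589,-354,28,1.859 
```

```text
now [579.4 272.1  97.4] [-3.138e+00  2.000e-03  1.370e+00] w 48.3 t 7.58 F [ 0.3 -0.3  0. ]
560,130,150,1.5 x y z [-0.1432  0.0094 -0.0526] wz -0.13 len 0.153
570,-140,150,1.7 x y z [-0.2686  0.0291 -0.    ] wz -0.2 len 0.27
589,-354,110,1.859 x y z [-0.2147 -0.0087  0.04  ] wz -0.159 len 0.219
589,-354,28,1.859 x y z [0.    0.    0.082] wz 0.0 len 0.082
```

Emit:
{"name": "jog_arm", "arguments": {"moves": [{"x": -0.048, "y": 0.003, "z": -0.018, "wx": 0, "wy": 0, "wz": -0.05, "claw": 0.4}, {"x": -0.096, "y": 0.006, "z": -0.036, "wx": 0, "wy": 0, "wz": -0.1, "claw": 0.6}, {"x": -0.143, "y": 0.009, "z": -0.053, "wx": 0, "wy": 0, "wz": -0.13, "claw": 0.7}]}}

```text
t: 7.95
position: [560.3, 129.2, 152.6]
tool_rot: [3.14, -0.0, 1.501]
ft_force: [0.5, 0.1, -0.7]
width: 74.1
```

Emit:
{"name": "jog_arm", "arguments": {"moves": [{"x": -0.054, "y": 0.006, "z": 0, "wx": 0, "wy": 0, "wz": -0.04, "claw": 0.7}, {"x": -0.108, "y": 0.012, "z": 0, "wx": 0, "wy": 0, "wz": -0.08, "claw": 0.7}, {"x": -0.162, "y": 0.018, "z": 0, "wx": 0, "wy": 0, "wz": -0.12, "claw": 0.7}, {"x": -0.216, "y": 0.024, "z": 0, "wx": 0, "wy": 0, "wz": -0.16, "claw": 0.7}, {"x": -0.269, "y": 0.029, "z": 0, "wx": 0, "wy": 0, "wz": -0.2, "claw": 0.7}]}}

```text
t: 8.57
position: [570.4, -141.8, 152.0]
tool_rot: [3.14, 0.001, 1.701]
ft_force: [0.3, -1.4, 0.5]
width: 74.9
```

Emit:
{"name": "jog_arm", "arguments": {"moves": [{"x": -0.05, "y": -0.002, "z": 0.01, "wx": 0, "wy": 0, "wz": -0.04, "claw": 0.7}, {"x": -0.105, "y": -0.004, "z": 0.02, "wx": 0, "wy": 0, "wz": -0.08, "claw": 0.7}, {"x": -0.16, "y": -0.006, "z": 0.03, "wx": 0, "wy": 0, "wz": -0.12, "claw": 0.7}, {"x": -0.215, "y": -0.009, "z": 0.04, "wx": 0, "wy": 0, "wz": -0.159, "claw": 0.7}, {"x": -0.215, "y": -0.009, "z": 0.04, "wx": 0, "wy": 0, "wz": -0.159, "claw": 0.7}]}}

```text
t: 9.2
position: [588.4, -357.8, 110.4]
tool_rot: [-3.141, 0.0, 1.855]
ft_force: [-0.5, 0.4, -0.3]
width: 74.8
```

```bash
python3 go.py 589,-354,28,1.859; python3 - <<'E'
from m import *
k=blobs(t,(130,180,62,62),"grey");print("fob?",rect(plane(t,k,26)),cv2.contourArea(k.astype(np.float32)))
crop(t,115,145,170,180,3.3,"a3.png")
E
```

```text
now [ 588.4 -357.8  110.4] [-3.141  0.     1.855] w 74.8 t 9.2 F [-0.5  0.4 -0.3]
589,-354,28,1.859 x y z [0.0035 0.0017 0.0824] wz -0.004 len 0.082
fob? [575.2 271.2  63.9  40.8 -10.9] 617.78125
```

View pics/a3.png

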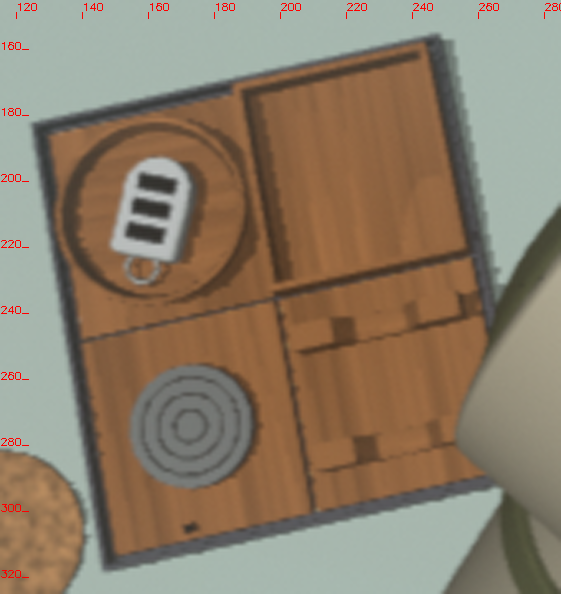

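Fob (centre about (161,211)) lies flat in the dish, buttons up. On to the tin.

Emit:
{"name": "jog_arm", "arguments": {"moves": [{"x": 0.003, "y": 0.001, "z": 0.045, "wx": 0, "wy": 0, "wz": 0, "claw": 0.7}, {"x": 0.003, "y": 0.001, "z": 0.07, "wx": 0, "wy": 0, "wz": 0, "claw": 0.7}, {"x": 0.003, "y": 0.001, "z": 0.082, "wx": 0, "wy": 0, "wz": 0, "claw": 0.7}, {"x": 0.003, "y": 0.001, "z": 0.082, "wx": 0, "wy": 0, "wz": 0, "claw": 0.7}]}}

```text
t: 9.8
position: [589.6, -350.3, 29.2]
tool_rot: [-3.142, -0.0, 1.86]
ft_force: [-0.8, -0.6, 0.4]
width: 74.9
```

Emit:
{"name": "jog_arm", "arguments": {"moves": [{"x": 0, "y": 0, "z": 0, "wx": 0, "wy": 0, "wz": 0, "claw": 0}, {"x": 0, "y": 0, "z": 0, "wx": 0, "wy": 0, "wz": 0, "claw": -0.2}, {"x": 0, "y": 0, "z": 0, "wx": 0, "wy": 0, "wz": 0, "claw": -0.2}, {"x": 0, "y": 0, "z": 0, "wx": 0, "wy": 0, "wz": 0, "claw": -0.2}], "squeeze": 20}}

```text
t: 10.3
position: [589.5, -351.4, 29.5]
tool_rot: [3.141, 0.001, 1.859]
ft_force: [-0.3, 0.1, 4.6]
width: 47.5
```

```bash
python3 go.py 585,-160,140,1.82 590,60,140,1.776 600,166,90,1.776 600,166,36.5,1.776
```

```text
now [ 589.5 -351.4   29.5] [3.141e+00 1.000e-03 1.859e+00] w 47.5 t 10.3 F [-0.3  0.1  4.6]
585,-160,140,1.82 x y z [ 0.1848  0.0501 -0.1105] wz 0.039 len 0.221
590,60,140,1.776 x y z [ 0.212   0.0591 -0.    ] wz 0.044 len 0.22
600,166,90,1.776 x y z [0.1017 0.0314 0.05  ] wz 0.0 len 0.118
600,166,36.5,1.776 x y z [0.     0.     0.0535] wz 0.0 len 0.054
```

Emit:
{"name": "jog_arm", "arguments": {"moves": [{"x": 0, "y": 0, "z": -0.04, "wx": 0, "wy": 0, "wz": 0, "claw": -0.2}, {"x": 0.03, "y": 0.008, "z": -0.08, "wx": 0, "wy": 0, "wz": 0.01, "claw": -0.2}, {"x": 0.08, "y": 0.022, "z": -0.1, "wx": 0, "wy": 0, "wz": 0.02, "claw": -0.2}, {"x": 0.133, "y": 0.036, "z": -0.11, "wx": 0, "wy": 0, "wz": 0.03, "claw": -0.2}, {"x": 0.185, "y": 0.05, "z": -0.11, "wx": 0, "wy": 0, "wz": 0.039, "claw": -0.2}]}}

```text
t: 10.92
position: [584.5, -157.9, 139.6]
tool_rot: [3.141, 0.001, 1.819]
ft_force: [0.8, 0.2, -0.5]
width: 47.4
```

Emit:
{"name": "jog_arm", "arguments": {"moves": [{"x": 0.045, "y": 0.012, "z": 0, "wx": 0, "wy": 0, "wz": 0.01, "claw": -0.2}, {"x": 0.09, "y": 0.025, "z": 0, "wx": 0, "wy": 0, "wz": 0.02, "claw": -0.2}, {"x": 0.135, "y": 0.037, "z": 0, "wx": 0, "wy": 0, "wz": 0.03, "claw": -0.2}, {"x": 0.175, "y": 0.049, "z": 0, "wx": 0, "wy": 0, "wz": 0.04, "claw": -0.2}, {"x": 0.212, "y": 0.059, "z": 0, "wx": 0, "wy": 0, "wz": 0.044, "claw": -0.2}]}}

```text
t: 11.55
position: [589.3, 62.1, 138.6]
tool_rot: [-3.141, -0.0, 1.776]
ft_force: [0.5, 0.4, -1.2]
width: 47.9
```

Emit:
{"name": "jog_arm", "arguments": {"moves": [{"x": 0.04, "y": 0.012, "z": 0, "wx": 0, "wy": 0, "wz": 0, "claw": -0.2}, {"x": 0.08, "y": 0.025, "z": 0.015, "wx": 0, "wy": 0, "wz": 0, "claw": -0.2}, {"x": 0.102, "y": 0.031, "z": 0.04, "wx": 0, "wy": 0, "wz": 0, "claw": -0.2}, {"x": 0.102, "y": 0.031, "z": 0.05, "wx": 0, "wy": 0, "wz": 0, "claw": -0.2}, {"x": 0.102, "y": 0.031, "z": 0.05, "wx": 0, "wy": 0, "wz": 0, "claw": -0.2}]}}

```text
t: 12.18
position: [598.9, 166.0, 88.3]
tool_rot: [-3.14, 0.0, 1.776]
ft_force: [0.8, 0.4, -0.5]
width: 47.7
```

```bash
python3 go.py 600,166,36.5,1.776
```

```text
now [598.9 166.   88.3] [-3.14   0.     1.776] w 47.7 t 12.18 F [ 0.8  0.4 -0.5]
600,166,36.5,1.776 x y z [-0.0002  0.0011  0.0518] wz -0.0 len 0.052
```

Emit:
{"name": "jog_arm", "arguments": {"moves": [{"x": 0, "y": 0.001, "z": 0.025, "wx": 0, "wy": 0, "wz": 0, "claw": -0.2}, {"x": 0, "y": 0.001, "z": 0.042, "wx": 0, "wy": 0, "wz": 0, "claw": -0.2}, {"x": 0, "y": 0.001, "z": 0.048, "wx": 0, "wy": 0, "wz": 0, "claw": -0.2}, {"x": 0, "y": 0.001, "z": 0.05, "wx": 0, "wy": 0, "wz": 0, "claw": -0.2}, {"x": 0, "y": 0.001, "z": 0.05, "wx": 0, "wy": 0, "wz": 0, "claw": -0.2}]}}

```text
t: 12.8
position: [600.4, 166.8, 39.3]
tool_rot: [3.141, 0.0, 1.776]
ft_force: [-0.3, 0.8, -0.4]
width: 47.9
```

Emit:
{"name": "jog_arm", "arguments": {"moves": [{"x": 0, "y": 0, "z": 0.001, "wx": 0, "wy": 0, "wz": 0, "claw": -0.2}, {"x": 0, "y": 0, "z": 0.002, "wx": 0, "wy": 0, "wz": 0, "claw": -0.2}, {"x": 0, "y": 0, "z": 0.0025, "wx": 0, "wy": 0, "wz": 0, "claw": -0.2}, {"x": 0, "y": 0, "z": 0.0025, "wx": 0, "wy": 0, "wz": 0, "claw": -0.2}]}}

```text
t: 13.3
position: [600.1, 166.9, 36.5]
tool_rot: [3.141, 0.0, 1.776]
ft_force: [-1.2, 0.7, 3.3]
width: 47.9
```

Contact. Release narrowly (56 mm) and rise.

Emit:
{"name": "jog_arm", "arguments": {"moves": [{"x": 0, "y": 0, "z": 0, "wx": 0, "wy": 0, "wz": 0, "claw": 0.2}, {"x": 0, "y": 0, "z": 0, "wx": 0, "wy": 0, "wz": 0, "claw": 0.25}, {"x": 0, "y": 0, "z": 0, "wx": 0, "wy": 0, "wz": 0, "claw": 0.25}, {"x": 0, "y": 0, "z": -0.015, "wx": 0, "wy": 0, "wz": 0, "claw": 0.25}, {"x": 0, "y": 0, "z": -0.06, "wx": 0, "wy": 0, "wz": 0, "claw": 0.25}]}}

```text
t: 13.92
position: [599.3, 166.7, 96.0]
tool_rot: [-3.138, -0.0, 1.776]
ft_force: [0.4, -0.1, 0.8]
width: 55.1
```

```bash
python3 go.py 530,0,150,1.35 443,-237,100,1.012 443,-237,26,1.012
```

```text
now [599.3 166.7  96. ] [-3.138 -0.     1.776] w 55.1 t 13.93 F [ 0.4 -0.1  0.8]
530,0,150,1.35 x y z [-0.1491 -0.1018 -0.054 ] wz 0.426 len 0.188
443,-237,100,1.012 x y z [-0.2503 -0.033   0.05  ] wz 0.338 len 0.257
443,-237,26,1.012 x y z [0.    0.    0.074] wz 0.0 len 0.074
```

Emit:
{"name": "jog_arm", "arguments": {"moves": [{"x": -0.02, "y": -0.013, "z": -0.03, "wx": 0, "wy": 0, "wz": 0.08, "claw": 0.5}, {"x": -0.05, "y": -0.034, "z": -0.054, "wx": 0, "wy": 0, "wz": 0.17, "claw": 0.7}, {"x": -0.085, "y": -0.058, "z": -0.054, "wx": 0, "wy": 0, "wz": 0.26, "claw": 0.7}, {"x": -0.12, "y": -0.082, "z": -0.054, "wx": 0, "wy": 0, "wz": 0.35, "claw": 0.7}, {"x": -0.149, "y": -0.102, "z": -0.054, "wx": 0, "wy": 0, "wz": 0.426, "claw": 0.7}]}}

```text
t: 14.55
position: [530.0, -1.1, 151.4]
tool_rot: [3.14, 0.0, 1.347]
ft_force: [-0.3, 0.3, -0.8]
width: 74.8
```

Emit:
{"name": "jog_arm", "arguments": {"moves": [{"x": -0.05, "y": -0.007, "z": 0.01, "wx": 0, "wy": 0, "wz": 0.07, "claw": 0.7}, {"x": -0.1, "y": -0.014, "z": 0.02, "wx": 0, "wy": 0, "wz": 0.14, "claw": 0.7}, {"x": -0.15, "y": -0.02, "z": 0.03, "wx": 0, "wy": 0, "wz": 0.21, "claw": 0.7}, {"x": -0.2, "y": -0.026, "z": 0.04, "wx": 0, "wy": 0, "wz": 0.28, "claw": 0.7}, {"x": -0.25, "y": -0.033, "z": 0.05, "wx": 0, "wy": 0, "wz": 0.338, "claw": 0.7}]}}

```text
t: 15.18
position: [443.2, -238.2, 101.1]
tool_rot: [3.14, 0.0, 1.01]
ft_force: [1.0, -0.3, -0.0]
width: 75.1
```

```bash
python3 go.py 443,-237,26,1.012; python3 - <<'E'
from m import *
a=t["img"][145:325,115:285];b=s["img"][140:270,205:425]
crop(t,115,145,170,180,3.3,"a4.png")
E
```

```text
now [ 443.2 -238.2  101.1] [3.14 0.   1.01] w 75.1 t 15.18 F [ 1.  -0.3 -0. ]
443,-237,26,1.012 x y z [ 0.0009 -0.0008  0.0751] wz -0.002 len 0.075
```

View pics/a4.png

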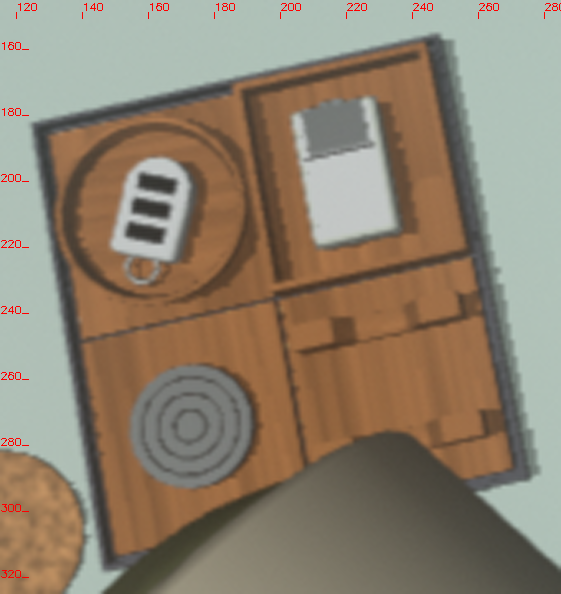

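The tin lies flat in the compartment, around (218,198), lid up. On to the case.

Emit:
{"name": "jog_arm", "arguments": {"moves": [{"x": 0, "y": 0, "z": 0.04, "wx": 0, "wy": 0, "wz": 0, "claw": 0.7}, {"x": 0, "y": 0, "z": 0.063, "wx": 0, "wy": 0, "wz": 0, "claw": 0.7}, {"x": 0, "y": 0, "z": 0.075, "wx": 0, "wy": 0, "wz": 0, "claw": 0.7}, {"x": 0, "y": 0, "z": 0.075, "wx": 0, "wy": 0, "wz": 0, "claw": 0.7}]}}

```text
t: 15.78
position: [443.9, -236.1, 25.4]
tool_rot: [-3.141, -0.0, 1.013]
ft_force: [1.1, -0.4, 0.7]
width: 75.1
```

Emit:
{"name": "jog_arm", "arguments": {"moves": [{"x": 0, "y": 0, "z": 0, "wx": 0, "wy": 0, "wz": 0, "claw": 0}, {"x": 0, "y": 0, "z": 0, "wx": 0, "wy": 0, "wz": 0, "claw": -0.2}, {"x": 0, "y": 0, "z": 0, "wx": 0, "wy": 0, "wz": 0, "claw": -0.2}, {"x": 0, "y": 0, "z": 0, "wx": 0, "wy": 0, "wz": 0, "claw": -0.2}], "squeeze": 20}}

```text
t: 16.27
position: [443.8, -236.6, 25.7]
tool_rot: [3.141, 0.0, 1.012]
ft_force: [-0.4, 1.2, 4.9]
width: 46.3
```

```bash
python3 go.py 455,-40,140,1.012 460,200,140,1.012 460,249.2,100,1.012 460,249.2,44,1.012; python3 - <<'E'
from m import *
k=blobs(t,(425,255,45,50),"white");r=cv2.minAreaRect(k.astype(np.float32));print(r,rect(plane(t,k,24)))
crop(s,250,110,180,150,4,"a5.png")
E
```

```text
now [ 443.8 -236.6   25.7] [3.141 0.    1.012] w 46.3 t 16.27 F [-0.4  1.2  4.9]
455,-40,140,1.012 x y z [ 0.1726 -0.0947 -0.1143] wz 0.0 len 0.228
460,200,140,1.012 x y z [ 0.2061 -0.123  -0.    ] wz 0.0 len 0.24
460,249.2,100,1.012 x y z [ 0.0417 -0.0261  0.04  ] wz 0.0 len 0.063
460,249.2,44,1.012 x y z [0.    0.    0.056] wz 0.0 len 0.056
((467.25, 260.625), (12.0, 4.25), 90.0) [ 475.3 -274.2   21.2    7.4   -3. ]
```

View pics/a5.png

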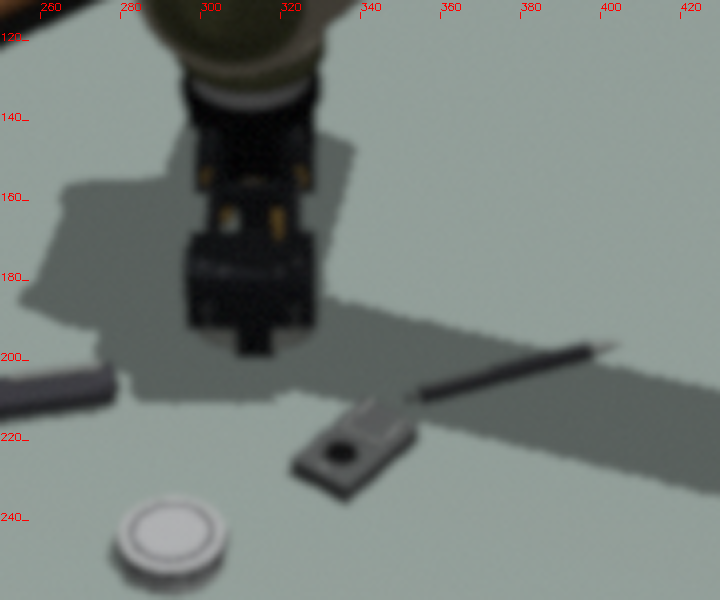

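Emit:
{"name": "jog_arm", "arguments": {"moves": [{"x": 0, "y": 0, "z": -0.04, "wx": 0, "wy": 0, "wz": 0, "claw": -0.2}, {"x": 0.03, "y": -0.016, "z": -0.08, "wx": 0, "wy": 0, "wz": 0, "claw": -0.2}, {"x": 0.075, "y": -0.041, "z": -0.105, "wx": 0, "wy": 0, "wz": 0, "claw": -0.2}, {"x": 0.125, "y": -0.069, "z": -0.114, "wx": 0, "wy": 0, "wz": 0, "claw": -0.2}, {"x": 0.173, "y": -0.095, "z": -0.114, "wx": 0, "wy": 0, "wz": 0, "claw": -0.2}]}}

```text
t: 17.0
position: [454.8, -37.8, 140.0]
tool_rot: [3.14, -0.0, 1.012]
ft_force: [0.1, -0.2, -1.6]
width: 45.8
```

Emit:
{"name": "jog_arm", "arguments": {"moves": [{"x": 0.045, "y": -0.026, "z": 0, "wx": 0, "wy": 0, "wz": 0, "claw": -0.2}, {"x": 0.09, "y": -0.053, "z": 0, "wx": 0, "wy": 0, "wz": 0, "claw": -0.2}, {"x": 0.135, "y": -0.08, "z": 0, "wx": 0, "wy": 0, "wz": 0, "claw": -0.2}, {"x": 0.175, "y": -0.105, "z": 0, "wx": 0, "wy": 0, "wz": 0, "claw": -0.2}, {"x": 0.206, "y": -0.123, "z": 0, "wx": 0, "wy": 0, "wz": 0, "claw": -0.2}]}}

```text
t: 17.62
position: [459.3, 202.3, 139.1]
tool_rot: [-3.141, 0.0, 1.013]
ft_force: [0.5, -0.4, -0.8]
width: 45.9
```

Emit:
{"name": "jog_arm", "arguments": {"moves": [{"x": 0.02, "y": -0.013, "z": 0.01, "wx": 0, "wy": 0, "wz": 0, "claw": -0.2}, {"x": 0.035, "y": -0.022, "z": 0.03, "wx": 0, "wy": 0, "wz": 0, "claw": -0.2}, {"x": 0.042, "y": -0.026, "z": 0.05, "wx": 0, "wy": 0, "wz": 0, "claw": -0.2}, {"x": 0.042, "y": -0.026, "z": 0.06, "wx": 0, "wy": 0, "wz": 0, "claw": -0.2}, {"x": 0.042, "y": -0.026, "z": 0.06, "wx": 0, "wy": 0, "wz": 0, "claw": -0.2}]}}

```text
t: 18.25
position: [459.7, 249.5, 78.9]
tool_rot: [-3.141, 0.001, 1.012]
ft_force: [1.2, 0.4, -0.6]
width: 46.0
```

```bash
python3 go.py 460,249.2,43,1.012
```

```text
now [459.7 249.5  78.9] [-3.141e+00  1.000e-03  1.012e+00] w 46.0 t 18.25 F [ 1.2  0.4 -0.6]
460,249.2,43,1.012 x y z [-0.0001  0.0004  0.0359] wz -0.0 len 0.036
```

Emit:
{"name": "jog_arm", "arguments": {"moves": [{"x": 0, "y": 0, "z": 0.018, "wx": 0, "wy": 0, "wz": 0, "claw": -0.2}, {"x": 0, "y": 0, "z": 0.03, "wx": 0, "wy": 0, "wz": 0, "claw": -0.2}, {"x": 0, "y": 0, "z": 0.034, "wx": 0, "wy": 0, "wz": 0, "claw": -0.2}, {"x": 0, "y": 0, "z": 0.035, "wx": 0, "wy": 0, "wz": 0, "claw": -0.2}, {"x": 0, "y": 0, "z": 0.035, "wx": 0, "wy": 0, "wz": 0, "claw": -0.2}]}}

```text
t: 18.88
position: [460.1, 249.9, 44.6]
tool_rot: [3.141, -0.001, 1.012]
ft_force: [0.4, 1.0, -0.7]
width: 45.8
```

Emit:
{"name": "jog_arm", "arguments": {"moves": [{"x": 0, "y": 0, "z": 0.001, "wx": 0, "wy": 0, "wz": 0, "claw": -0.2}, {"x": 0, "y": 0, "z": 0.002, "wx": 0, "wy": 0, "wz": 0, "claw": -0.2}, {"x": 0, "y": 0, "z": 0.002, "wx": 0, "wy": 0, "wz": 0, "claw": -0.2}]}}

```text
t: 19.25
position: [460.0, 249.9, 42.7]
tool_rot: [3.141, -0.0, 1.012]
ft_force: [-1.5, -0.3, 5.3]
width: 45.7
```

Emit:
{"name": "jog_arm", "arguments": {"moves": [{"x": 0, "y": 0, "z": 0, "wx": 0, "wy": 0, "wz": 0, "claw": 0}, {"x": 0, "y": 0, "z": 0, "wx": 0, "wy": 0, "wz": 0, "claw": 0.3}, {"x": 0, "y": 0, "z": 0, "wx": 0, "wy": 0, "wz": 0, "claw": 0.3}, {"x": 0, "y": 0, "z": -0.015, "wx": 0, "wy": 0, "wz": 0, "claw": 0.3}, {"x": 0, "y": 0, "z": -0.07, "wx": 0, "wy": 0, "wz": 0, "claw": 0.3}]}}

```text
t: 19.88
position: [459.0, 249.5, 111.9]
tool_rot: [-3.138, 0.004, 1.012]
ft_force: [0.1, 0.4, 0.9]
width: 57.3
```

```bash
python3 go.py 510,60,150,1.1 570,-160,140,1.22 591,-242,80,1.22 591,-242,30,1.22
```

```text
now [459.  249.5 111.9] [-3.138  0.004  1.012] w 57.3 t 19.88 F [0.1 0.4 0.9]
510,60,150,1.1 x y z [-0.1336  0.1437 -0.0381] wz -0.088 len 0.2
570,-160,140,1.22 x y z [-0.1688  0.1533  0.01  ] wz -0.12 len 0.228
591,-242,80,1.22 x y z [-0.0698  0.0479  0.06  ] wz 0.0 len 0.104
591,-242,30,1.22 x y z [0.   0.   0.05] wz 0.0 len 0.05
```

Emit:
{"name": "jog_arm", "arguments": {"moves": [{"x": -0.03, "y": 0.032, "z": -0.025, "wx": 0, "wy": 0, "wz": -0.03, "claw": 0.3}, {"x": -0.065, "y": 0.07, "z": -0.038, "wx": 0, "wy": 0, "wz": -0.06, "claw": 0.3}, {"x": -0.1, "y": 0.107, "z": -0.038, "wx": 0, "wy": 0, "wz": -0.088, "claw": 0.3}, {"x": -0.134, "y": 0.144, "z": -0.038, "wx": 0, "wy": 0, "wz": -0.088, "claw": 0.3}]}}

```text
t: 20.38
position: [511.3, 58.3, 151.5]
tool_rot: [3.14, -0.001, 1.1]
ft_force: [0.0, 0.5, -0.3]
width: 57.2
```

Emit:
{"name": "jog_arm", "arguments": {"moves": [{"x": -0.035, "y": 0.032, "z": 0, "wx": 0, "wy": 0, "wz": -0.03, "claw": 0.3}, {"x": -0.07, "y": 0.064, "z": 0, "wx": 0, "wy": 0, "wz": -0.06, "claw": 0.3}, {"x": -0.105, "y": 0.095, "z": 0, "wx": 0, "wy": 0, "wz": -0.09, "claw": 0.3}, {"x": -0.14, "y": 0.127, "z": 0.005, "wx": 0, "wy": 0, "wz": -0.12, "claw": 0.3}, {"x": -0.169, "y": 0.153, "z": 0.01, "wx": 0, "wy": 0, "wz": -0.12, "claw": 0.3}]}}

```text
t: 21.0
position: [571.0, -162.0, 141.2]
tool_rot: [3.141, 0.0, 1.22]
ft_force: [-0.1, 0.1, 0.2]
width: 57.2
```

Emit:
{"name": "jog_arm", "arguments": {"moves": [{"x": -0.03, "y": 0.02, "z": 0.01, "wx": 0, "wy": 0, "wz": 0, "claw": 0.3}, {"x": -0.06, "y": 0.04, "z": 0.03, "wx": 0, "wy": 0, "wz": 0, "claw": 0.3}, {"x": -0.07, "y": 0.048, "z": 0.055, "wx": 0, "wy": 0, "wz": 0, "claw": 0.3}, {"x": -0.07, "y": 0.048, "z": 0.06, "wx": 0, "wy": 0, "wz": 0, "claw": 0.3}, {"x": -0.07, "y": 0.048, "z": 0.06, "wx": 0, "wy": 0, "wz": 0, "claw": 0.3}]}}

```text
t: 21.62
position: [591.7, -241.8, 81.1]
tool_rot: [3.141, -0.0, 1.22]
ft_force: [-0.2, 1.0, 1.3]
width: 57.3
```

```bash
python3 go.py 591,-242,30,1.22; python3 - <<'E'
from m import *
pk=blobs(t,(148,245,50,60),"white");print("case",rect(plane(t,pk,41)),rect(plane(t,pk,33)))
crop(t,115,145,170,180,3.3,"a6.png")
E
```

```text
now [ 591.7 -241.8   81.1] [ 3.141 -0.     1.22 ] w 57.3 t 21.62 F [-0.2  1.   1.3]
591,-242,30,1.22 x y z [-0.0005 -0.0006  0.0511] wz 0.0 len 0.051
case [456.1 241.8 106.9  88.5   1.6] [456.6 244.6 107.9  89.3   1.6]
```

View pics/a6.png

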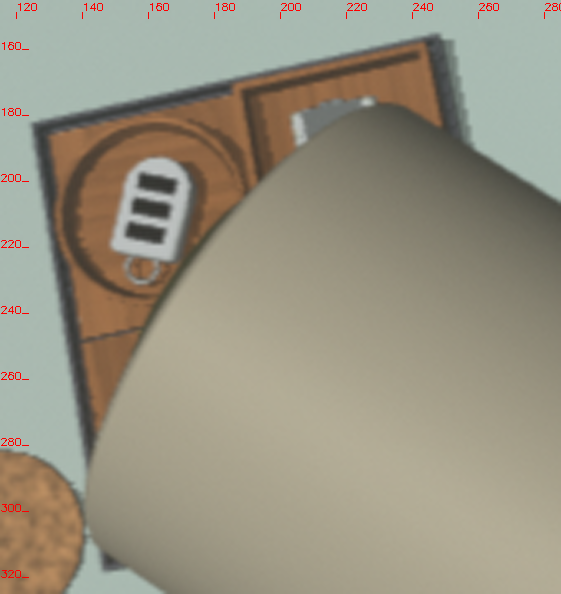

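The arm hides the pad; I'll check it later. Grasp the torch.

Emit:
{"name": "jog_arm", "arguments": {"moves": [{"x": -0.001, "y": -0.001, "z": 0.03, "wx": 0, "wy": 0, "wz": 0, "claw": 0.3}, {"x": -0.001, "y": -0.001, "z": 0.048, "wx": 0, "wy": 0, "wz": 0, "claw": 0.3}, {"x": -0.001, "y": -0.001, "z": 0.052, "wx": 0, "wy": 0, "wz": 0, "claw": 0.3}, {"x": -0.001, "y": -0.001, "z": 0.052, "wx": 0, "wy": 0, "wz": 0, "claw": 0.3}]}}

```text
t: 22.22
position: [590.7, -243.0, 28.8]
tool_rot: [3.141, 0.0, 1.22]
ft_force: [-0.5, 0.9, -0.2]
width: 57.5
```

Emit:
{"name": "jog_arm", "arguments": {"moves": [{"x": 0, "y": 0, "z": 0, "wx": 0, "wy": 0, "wz": 0, "claw": -0.4}, {"x": 0, "y": 0, "z": 0, "wx": 0, "wy": 0, "wz": 0, "claw": -0.7}, {"x": 0, "y": 0, "z": 0, "wx": 0, "wy": 0, "wz": 0, "claw": -0.7}, {"x": 0, "y": 0, "z": 0, "wx": 0, "wy": 0, "wz": 0, "claw": -0.7}], "squeeze": 30}}

```text
t: 22.72
position: [590.5, -243.0, 28.5]
tool_rot: [3.141, 0.0, 1.22]
ft_force: [0.3, 0.6, 1.1]
width: 23.7
```

```bash
python3 go.py 560,-60,140,1.5 482.5,141.5,110,1.776 482.5,141.5,44,1.776
```

```text
now [ 590.5 -243.    28.5] [3.141 0.    1.22 ] w 23.7 t 22.73 F [0.3 0.6 1.1]
560,-60,140,1.5 x y z [ 0.1613 -0.0915 -0.1115] wz -0.28 len 0.216
482.5,141.5,110,1.776 x y z [ 0.1955 -0.0916  0.03  ] wz -0.276 len 0.218
482.5,141.5,44,1.776 x y z [0.    0.    0.066] wz 0.0 len 0.066
```

Emit:
{"name": "jog_arm", "arguments": {"moves": [{"x": 0, "y": 0, "z": -0.04, "wx": 0, "wy": 0, "wz": 0, "claw": -0.7}, {"x": 0.025, "y": -0.014, "z": -0.08, "wx": 0, "wy": 0, "wz": -0.06, "claw": -0.7}, {"x": 0.07, "y": -0.04, "z": -0.105, "wx": 0, "wy": 0, "wz": -0.14, "claw": -0.7}, {"x": 0.115, "y": -0.065, "z": -0.112, "wx": 0, "wy": 0, "wz": -0.21, "claw": -0.7}, {"x": 0.161, "y": -0.091, "z": -0.112, "wx": 0, "wy": 0, "wz": -0.28, "claw": -0.7}]}}

```text
t: 23.35
position: [560.0, -59.1, 141.0]
tool_rot: [3.14, 0.0, 1.502]
ft_force: [0.4, 0.3, -1.0]
width: 23.5
```

Emit:
{"name": "jog_arm", "arguments": {"moves": [{"x": 0.045, "y": -0.021, "z": 0, "wx": 0, "wy": 0, "wz": -0.06, "claw": -0.7}, {"x": 0.09, "y": -0.042, "z": 0, "wx": 0, "wy": 0, "wz": -0.12, "claw": -0.7}, {"x": 0.135, "y": -0.063, "z": 0.01, "wx": 0, "wy": 0, "wz": -0.18, "claw": -0.7}, {"x": 0.175, "y": -0.082, "z": 0.02, "wx": 0, "wy": 0, "wz": -0.24, "claw": -0.7}, {"x": 0.196, "y": -0.092, "z": 0.03, "wx": 0, "wy": 0, "wz": -0.276, "claw": -0.7}]}}

```text
t: 23.98
position: [481.3, 143.3, 110.0]
tool_rot: [-3.141, -0.0, 1.779]
ft_force: [0.5, -0.7, -0.8]
width: 23.8
```

Emit:
{"name": "jog_arm", "arguments": {"moves": [{"x": 0, "y": 0, "z": 0.02, "wx": 0, "wy": 0, "wz": 0, "claw": -0.7}, {"x": 0, "y": 0, "z": 0.03, "wx": 0, "wy": 0, "wz": 0, "claw": -0.7}, {"x": 0, "y": 0, "z": 0.03, "wx": 0, "wy": 0, "wz": 0, "claw": -0.7}]}}

```text
t: 24.35
position: [482.3, 141.3, 79.9]
tool_rot: [-3.14, -0.0, 1.776]
ft_force: [0.2, 0.1, -0.7]
width: 23.2
```

```bash
python3 go.py 482.5,141.5,43.5,1.776; python3 - <<'E'
from m import *
crop(s,330,230,180,150,4,"a7.png")
pk=blobs(s,(415,300,80,65),"white");print("case scene",rect(plane(s,pk,41)))
E
```

```text
now [482.3 141.3  79.9] [-3.14  -0.     1.776] w 23.2 t 24.35 F [ 0.2  0.1 -0.7]
482.5,141.5,43.5,1.776 x y z [0.0002 0.0002 0.0364] wz -0.0 len 0.036
case scene [460.6 246.1  68.5  65.  -77.5]
```

View pics/a7.png

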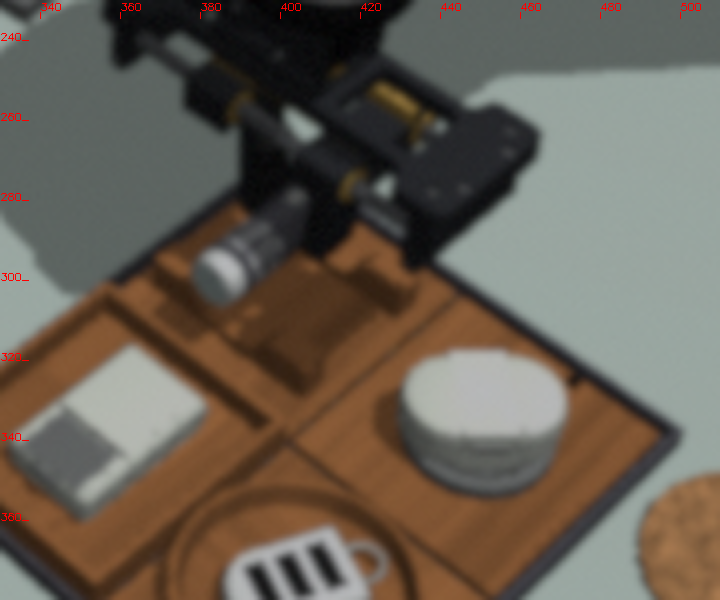

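The torch hangs level over the rest and the case sits flat on the pad (around (450,330)).

Emit:
{"name": "jog_arm", "arguments": {"moves": [{"x": 0, "y": 0, "z": 0.015, "wx": 0, "wy": 0, "wz": 0, "claw": -0.7}, {"x": 0, "y": 0, "z": 0.026, "wx": 0, "wy": 0, "wz": 0, "claw": -0.7}, {"x": 0, "y": 0, "z": 0.032, "wx": 0, "wy": 0, "wz": 0, "claw": -0.7}, {"x": 0, "y": 0, "z": 0.034, "wx": 0, "wy": 0, "wz": 0, "claw": -0.7}, {"x": 0, "y": 0, "z": 0.034, "wx": 0, "wy": 0, "wz": 0, "claw": -0.7}]}}

```text
t: 25.08
position: [482.5, 141.5, 46.4]
tool_rot: [3.141, 0.0, 1.776]
ft_force: [-1.1, 0.1, -0.3]
width: 23.5
```

Emit:
{"name": "jog_arm", "arguments": {"moves": [{"x": 0, "y": 0, "z": 0.001, "wx": 0, "wy": 0, "wz": 0, "claw": -0.7}, {"x": 0, "y": 0, "z": 0.002, "wx": 0, "wy": 0, "wz": 0, "claw": -0.7}, {"x": 0, "y": 0, "z": 0.0025, "wx": 0, "wy": 0, "wz": 0, "claw": -0.7}, {"x": 0, "y": 0, "z": 0.0025, "wx": 0, "wy": 0, "wz": 0, "claw": -0.7}]}}

```text
t: 25.58
position: [482.4, 141.5, 43.8]
tool_rot: [-3.142, 0.0, 1.776]
ft_force: [-0.1, -0.0, -1.1]
width: 23.6
```

Emit:
{"name": "jog_arm", "arguments": {"moves": [{"x": 0, "y": 0, "z": 0.0005, "wx": 0, "wy": 0, "wz": 0, "claw": -0.7}, {"x": 0, "y": 0, "z": 0.001, "wx": 0, "wy": 0, "wz": 0, "claw": -0.7}, {"x": 0, "y": 0, "z": 0.001, "wx": 0, "wy": 0, "wz": 0, "claw": -0.7}]}}

```text
t: 25.95
position: [482.4, 141.5, 43.4]
tool_rot: [3.141, 0.0, 1.776]
ft_force: [-3.2, -0.9, 6.5]
width: 23.6
```

Emit:
{"name": "jog_arm", "arguments": {"moves": [{"x": 0, "y": 0, "z": 0, "wx": 0, "wy": 0, "wz": 0, "claw": -0.3}, {"x": 0, "y": 0, "z": 0, "wx": 0, "wy": 0, "wz": 0, "claw": -0.1}, {"x": 0, "y": 0, "z": 0, "wx": 0, "wy": 0, "wz": 0, "claw": -0.1}, {"x": 0, "y": 0, "z": -0.015, "wx": 0, "wy": 0, "wz": 0, "claw": -0.1}, {"x": 0, "y": 0, "z": -0.06, "wx": 0, "wy": 0, "wz": 0, "claw": -0.1}]}}

```text
t: 26.58
position: [481.5, 141.4, 102.0]
tool_rot: [-3.137, -0.001, 1.776]
ft_force: [0.8, -0.6, -0.3]
width: 39.6
```

```bash
python3 go.py 490,-20,230,1.776 450,-220,230,1.776 350,-380,230,1.776
```

```text
now [481.5 141.4 102. ] [-3.137e+00 -1.000e-03  1.776e+00] w 39.6 t 26.57 F [ 0.8 -0.6 -0.3]
490,-20,230,1.776 x y z [-0.1597 -0.0246 -0.128 ] wz -0.0 len 0.206
450,-220,230,1.776 x y z [-0.1877 -0.0799 -0.    ] wz 0.0 len 0.204
350,-380,230,1.776 x y z [-0.1363 -0.1305 -0.    ] wz 0.0 len 0.189
```

Emit:
{"name": "jog_arm", "arguments": {"moves": [{"x": 0, "y": 0, "z": -0.05, "wx": 0, "wy": 0, "wz": 0, "claw": -0.1}, {"x": -0.03, "y": -0.005, "z": -0.095, "wx": 0, "wy": 0, "wz": 0.05, "claw": -0.1}, {"x": -0.075, "y": -0.011, "z": -0.125, "wx": 0, "wy": 0, "wz": 0.1, "claw": -0.1}, {"x": -0.118, "y": -0.018, "z": -0.128, "wx": 0, "wy": 0, "wz": 0.15, "claw": -0.1}, {"x": -0.16, "y": -0.025, "z": -0.128, "wx": 0, "wy": 0, "wz": 0.2, "claw": -0.1}]}}

```text
t: 27.2
position: [490.5, -21.6, 231.3]
tool_rot: [3.14, 0.0, 1.574]
ft_force: [-0.1, -0.4, 0.1]
width: 39.6
```

Emit:
{"name": "jog_arm", "arguments": {"moves": [{"x": -0.05, "y": -0.012, "z": 0, "wx": 0, "wy": 0, "wz": 0.06, "claw": -0.1}, {"x": -0.1, "y": -0.024, "z": 0, "wx": 0, "wy": 0, "wz": 0.12, "claw": -0.1}, {"x": -0.15, "y": -0.036, "z": 0, "wx": 0, "wy": 0, "wz": 0.18, "claw": -0.1}, {"x": -0.2, "y": -0.048, "z": 0, "wx": 0, "wy": 0, "wz": 0.2, "claw": -0.1}, {"x": -0.25, "y": -0.06, "z": 0, "wx": 0, "wy": 0, "wz": 0.2, "claw": -0.1}]}}

```text
t: 27.82
position: [431.2, -272.1, 230.7]
tool_rot: [3.142, -0.0, 1.376]
ft_force: [0.8, 0.3, -0.4]
width: 39.7
```

Emit:
{"name": "jog_arm", "arguments": {"moves": [{"x": -0.03, "y": -0.03, "z": 0, "wx": 0, "wy": 0, "wz": 0, "claw": -0.1}, {"x": -0.06, "y": -0.06, "z": 0, "wx": 0, "wy": 0, "wz": 0, "claw": -0.1}, {"x": -0.06, "y": -0.06, "z": 0, "wx": 0, "wy": 0, "wz": 0, "claw": -0.1}, {"x": -0.06, "y": -0.06, "z": 0, "wx": 0, "wy": 0, "wz": 0, "claw": -0.1}]}}

```text
t: 28.32
position: [361.6, -317.5, 230.7]
tool_rot: [3.141, -0.0, 1.376]
ft_force: [-0.1, -0.6, 0.5]
width: 39.5
```

```bash
python3 - <<'E'
from m import *
pk=blobs(t,(148,245,50,60),"grey");print("case top",rect(plane(t,pk,35)))
crop(t,115,145,170,180,3.3,"b1.png");crop(s,295,260,215,175,3.4,"b2.png")
for c,r in((t,(350,245,45,55)),(s,(320,205,40,35))):print("remote",rect(plane(c,blobs(c,r,"any"),7)))
for c,r in((t,(340,183,50,50)),):print("balm",rect(plane(c,blobs(c,r,"any"),10)))
E
```

```text
case top [459.2 244.8  69.5  67.7  86.6]
remote [ 457.1 -113.    67.9   46.3   19.4]
remote [ 457.7 -113.9   79.8   50.9   20.1]
balm [579.6 -97.5  44.1  43.7  43.5]
```

View pics/b1.png

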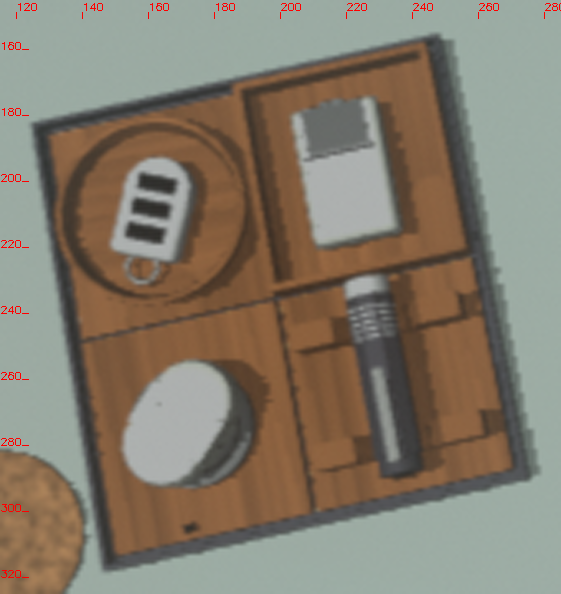

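View pics/b2.png

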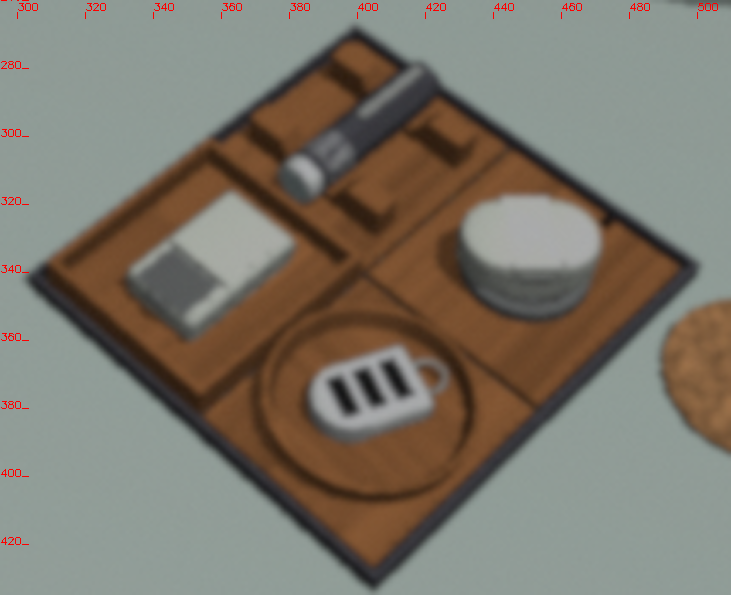

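Fob, tin and torch are in place, look-alikes unmoved. One numeric check of how well the case is centred.

```bash
python3 - <<'E'
from m import *
def wh(c,r,th):
    u0,v0,w,h=r;im=cv2.resize(c["img"][v0:v0+h,u0:u0+w],None,fx=4,fy=4,interpolation=cv2.INTER_CUBIC).min(2)
    k=max(cv2.findContours((im>th).astype(np.uint8),cv2.RETR_EXTERNAL,cv2.CHAIN_APPROX_NONE)[0],key=cv2.contourArea).reshape(-1,2)
    return (k+.5)/4-.5+[u0,v0]
for th in(125,140):
    a=wh(t,(145,248,60,52),th);b=wh(s,(418,308,62,55),th)
    ct,cs=[cv2.minAreaRect(q.astype(np.float32))[0] for q in(a,b)]
    print(th,rect(plane(t,a,41)),rect(plane(s,b,41)),tri(t,[ct],s,[cs]).round(1))
    
E
```

```text
125 [459.7 250.1  68.4  46.1 -31.3] [460.8 248.3  67.8  45.6 -31.8] [[460.2 249.4  41.3   1.9]]
140 [459.6 250.1  67.7  45.3 -31.9] [460.7 248.5  65.8  43.5 -31.8] [[460.1 249.5  41.3   1.6]]
```

The case centre is at (460.1, 249.4), top at 41 mm; the puck centre measures (460, 249.2). Handing in.

```bash
python3 -c "
from cell import sign_off;print(sign_off())"
```

```text
the job is handed in; nothing more can be done
None
```

The job is done and handed in: the fob, tin, case and torch went into their places in that order, taking about 28 s of the 104 s allowed. Each was set down under contact at 3 to 6.5 N before release.

The last checks, in both views, showed:
- **Fob:** it lies flat in the dish with its buttons up.
- **Tin:** it lies flat in the compartment with its lid up.
- **Case:** it is centred on the pad to within about 1 mm, averaging both views. Its top measured 41.3 mm over the glass, against 41 mm expected.
- **Torch:** it lies in both notches. It made contact at the height expected for the notch floor.
- **Remote and balm tin:** they measure within 1 mm of where they were at the start.

- **Refused moves:** the first batch of move calls was refused for missing keys, and nothing moved.
- **First height readings:** the first two-view heights for the tin, case and balm tin were wrong because shadows got into the colour masks. White-only masks put the tin's top at 24 mm (20 expected) and the case's at 24.3 mm. The balm tin, which I never handled, was not remeasured.
- **View disagreement:** the two views differed by 1 to 3 mm for most points. One tray seam in the scene view was off by several degrees, so I used the other three seam fits.

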